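Put the seasonings back in their tray in order of height

ROBOT

A 6-joint arm with a two-finger parallel gripper is mounted at the origin on a cart in front of the work surface, level with it; the furniture and walls round the work are solid. World frame = base frame: x ahead of the robot, y to its left, z up, the work surface at z = 0. Lengths are in m, angles in rad, forces in N, time in s.
With the tool pointing down it reaches from about 0.25 to 0.775 m from the base axis. Payload 4 kg.
Tool frame: the origin (TCP) lies on the centre line of the jaws, within the pads' length; the fingertips stand 19 mm ahead of it and the grasp point (between the pads) is the TCP; z points along the fingers, y is the line along which they close (so a half turn about z gives the same grasp; the last joint's range is limited). The gripper opens to 94 mm and grips with 3 to 60 N. Pads are 16 mm wide; open, the fingers measure 119 mm over their backs; the gripper's body (75 mm by 177 mm) begins 78 mm behind the grasp point.
Start: joints at [1.002, 0.087, 1.371, -0, 1.684, -0.103], TCP at [0.247, 0.491, 0.225] pointing down, gripper open.
Joint ranges: [-3.1, 3.1], [-0.76, 2.03], [0.27, 2.55], [-1.08, 4.22], [0.17, 2.65], [-2.57, 2.57]. Speed limits (rad/s): [2.79, 2.79, 3.14, 3.14, 3.14, 3.14].

INTERFACE

Orientations are given as a unit quaternion [x, y, z, w].
In Python, from station import r, capture, camera_model gives the robot as it stands.
- The arm moves only by the tool carry_out, never from a script. Its argument "increments" is a list of rows, each a list of 3 entries, a list of its own where there are three numbers: the shift along the tool's x, y, z in mm, then the turn about the tool's z in rad, then the opening, from -1 (shut) to 1 (fully open), so that 0 is half open. In form: [[[tx, ty, tz], turn, grip], ...]. A call has 1 to 20 rows; each row is the pose to reach, as a shift and turn from the pose commanded when the call began, along the tool's axes at that moment; what a row does not reach only later rows make up. A row lasts 1/10 s, in which the tool goes at most 50 mm and 8.59 degrees, less where a joint would pass 70% of its speed; a pose out of reach is approached as far as the arm can. A call with a gripper value outside its range is refused whole. The fingers move at their own pace and stop on an object; "grip_force" is the grip in N (left out, the last holds). Time passes only in rows, so rows that repeat a pose let the fingers close. It gives the time, the measured TCP pose, the force, the opening and the grip force at its end, in the units of the state.
- r.get_obs(): the state, without advancing time (a new reading comes with each control period).
- capture(name): name is "scene" or "side" or "wrist"; returns the picture (480x640x3 uint8, red, green, blue); there is no depth.
- camera_model(name): a dict with "K" (3x3 intrinsics, pixels), "world_to_cam" (4x4, takes a point from world to camera coordinates). Camera axes: x right, y down, z forward; pixel columns grow to the right and rows downward; lengths in m; the calibration is good to about 2 mm. The wrist camera is an equidistant fisheye: a pixel r from the principal point sees the ray r / f radians off the axis. A picture is of the moment at which its call begins: read the wrist's pose just before it. camera_model takes no time and is no camera call; for the wrist camera it gives the pose at the moment of the call.
- r.sign_off(): hands the job in; it is judged then, once.
The state is a dict: "time": time; "q": joint angles; "qvel": joint speeds; "tau": joint torques, N m; "position": TCP position; "eef_rot": TCP orientation; "contact_force": force on the tool from outside, world axes, zero at the start; "torque": the same for the moment, N m; "finger_gap": finger opening in m; "gripper_force": force on a finger pad.
Only numpy, scipy, OpenCV 4.12 (cv2) and the standard library are available. Lean on these libraries where they do the work, as an engineer would, in place of code of your own. Each camera call takes 0.05 s, during which the arm holds its last target. There are 200 camera calls.

TASK

Put the pepper mill, the spice jar, the salt shaker and the small tub back into the seasoning tray, each standing upright and fully down in its own round recess, lined up by height: the tallest next to the tray's tall end board, falling step by step to the lowest at the low end. Do not knock any of them over, and leave the squat jar, the food tin and the cup behind the tray where they stand.

Things in the scene. Friction and masses are not known exactly. Their poses are not given: they have to be found in the camera images.
- pepper_mill: Brown wooden pepper mill with a waisted body and a rounded head with a small metal knob on top; the tallest of the four seasonings: 150 mm high, foot 58 mm across, head 50 mm across from 109 to 139 mm above the foot. Loose; starts upright on the board, in front of the tray. Origin: centre of the underside of its foot; z up along its axis.
- spice_jar: Slim spice jar with a red screw cap and a dark label, 45 mm across and 106 mm high (second tallest of the four). Loose; starts upright on the board, in front of the tray. Origin: centre of its underside; z up.
- salt_shaker: Salt shaker of clear glass with a light grey perforated dome cap, half full of grey salt; 44 mm across up to 74 mm height, cap narrowing to 34 mm at the top, 90 mm high (third tallest). Loose; starts upright on the board, in front of the tray. Origin: centre of its underside; z up.
- tub: Small low round tub, white with a broad tan lid, 62 mm across and 35 mm high (the lowest of the four). Loose; starts upright on the board, in front of the tray. Origin: centre of its underside; z up.
- tray: Low oak tray, fixed on the board that covers the hob (board top z = 0.056). 96 mm (x) by 348 mm (y), 23 mm high, plus end boards (34 mm high at the low end). Four equal round recesses in its top at y = +126, +42, -42, -126 mm, x = 0: 78 mm wide, 6 mm deep, flat floor 17 mm above the underside. Which end has the tall board varies. Origin: centre of its underside; z up.
- tall_end: The tray's tall end board, pale oak with a rounded head and a small dark stud in it: 96 mm along the tray's x, 12 mm thick, 118 mm high. It stands at one end of the tray, 180 mm from the tray's centre along the tray's +y or -y; the opposite end has a board only 34 mm high. Origin: centre of its underside.
- spread_jar: Bystander: squat clear jar with a black lid and tan contents, 63 mm across and 85 mm high, behind the tray (farther from the robot). Loose. Origin: centre of its underside.
- tin: Bystander: unopened food tin with a paper label and golden metal top, 58 mm across and 72 mm high, behind the tray. Loose. Origin: centre of its underside.
- cup: Bystander: small cream espresso cup with a handle, 59 x 84 x 56 mm, behind the tray. Loose. Origin: at its underside.

How it is judged:
By the outcome, as a careful person would: the job done as asked, in the order asked, and still so for the second after the job is handed in, with the robot touching nothing.
It also fails if it takes over 99 s, if anything falls off the work surface, if the arm or the gripper's body presses on something with over 40 N, if the wrist force passes 120 N, or if a joint passes its speed limit or range.

## Working session

There is one attempt and no reset: what is moved stays moved. The work goes in short steps, Python scripts to look and compute and a tool call to move; the robot and the scene stay as the last step left them, time stands still between calls to the robot, and variables do not carry over. Pictures are saved under pics/ and viewed, at most 14 in all, crops included, and the job is handed in when it is done.

Besides the shell and the picture viewer there is one more tool, called after ">>>" in YAML: its name, and indented under it one key for each argument. carry_out: Moves the arm, as the interface text tells. Its arguments: {"type":"object","properties":{"increments":{"type":"array","items":{"type":"array"}},"grip_force":{"type":"number"}},"required":["increments"]}

```bash
ls; mkdir -p pics; python3 - <<'E'
from station import r,capture,camera_model
import cv2,numpy as np
for n in ("scene","side","wrist"):
    im=capture(n); cv2.imwrite(f"pics/{n}0.png",im[:,:,::-1])
    m=camera_model(n); print(n,np.round(m["K"],1).tolist(),np.round(m["world_to_cam"],3).tolist())
o=r.get_obs();print(o)
E
```

```text
pics
scene [[616.1, 0.0, 325.9], [0.0, 616.1, 247.1], [0.0, 0.0, 1.0]] [[0.756, -0.655, 0.018, -0.427], [-0.286, -0.355, -0.89, 0.289], [0.589, 0.667, -0.455, 0.638], [0.0, 0.0, 0.0, 1.0]]
side [[504.2, 0.0, 317.4], [0.0, 504.2, 242.4], [0.0, 0.0, 1.0]] [[0.816, -0.578, -0.005, -0.477], [-0.444, -0.621, -0.646, 0.369], [0.37, 0.529, -0.764, 0.656], [0.0, 0.0, 0.0, 1.0]]
wrist [[371.6, 0.0, 318.1], [0.0, 371.6, 242.2], [0.0, 0.0, 1.0]] [[0.448, 0.894, -0.001, -0.549], [0.86, -0.431, 0.271, -0.028], [0.242, -0.123, -0.962, 0.391], [0.0, 0.0, 0.0, 1.0]]
{'time': 0.15, 'q': array([ 1.00189806e+00,  8.78046180e-02,  1.37187207e+00, -1.02884962e-05,
        1.68360334e+00, -1.03110445e-01]), 'qvel': array([-0.00079821, -0.00078542, -0.00471751, -0.00094402,  0.00153289,
        0.00135033]), 'tau': array([ 4.58610539e-04, -3.40643692e+01, -3.02791572e+01,  7.17381458e-02,
        3.06066347e-02, -1.42991353e-04]), 'position': array([0.24682629, 0.4910794 , 0.2235802 ]), 'eef_rot': array([ 2.30794747e-01,  9.73002093e-01, -7.98195177e-04, -2.73352898e-04]), 'contact_force': array([ 0.51753468, -0.11945526, -0.75861124]), 'torque': array([-0.01245361, -0.00532057,  0.02176559]), 'gripper_force': 0.0, 'finger_gap': 0.09386987793590985}
```

View pics/scene0.png

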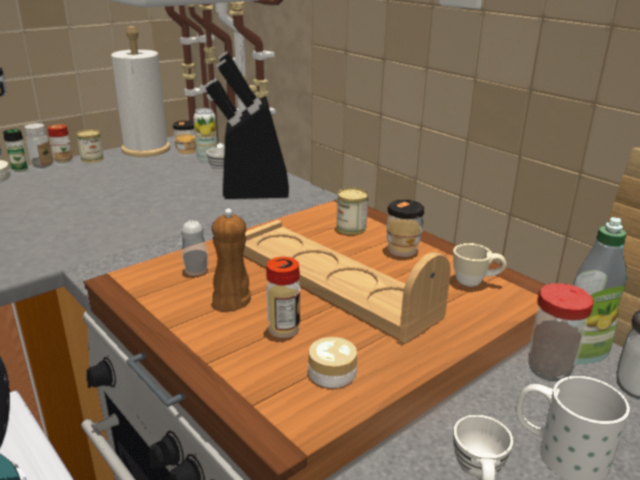

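View pics/side0.png

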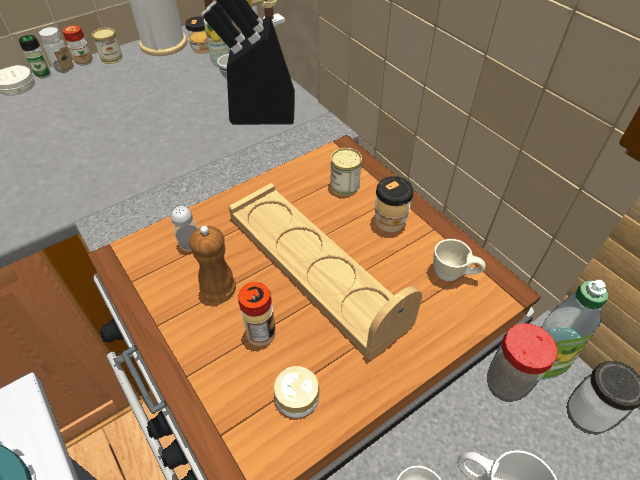

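View pics/wrist0.png

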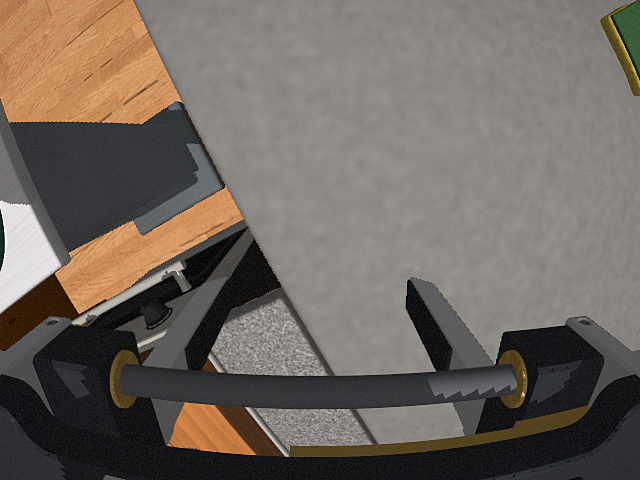

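The scene and side views show the tray with its tall end at the near right: scene (425,293), side (392,322). In front of it stand:
- shaker: scene (195,248), side (184,229)
- mill: scene (230,260), side (213,264)
- spice jar: scene (284,298), side (258,313)
- tub: scene (332,362), side (297,391)

The wrist view shows only the worktop.

```bash
cat > h.py <<'E'
from station import r,capture,camera_model
import cv2,numpy as np
def P(n):
    m=camera_model(n); return np.array(m["K"])@np.array(m["world_to_cam"])[:3]
def tri(a,b,n1="scene",n2="side"):
    X=cv2.triangulatePoints(P(n1),P(n2),np.array(a,float).reshape(2,1),np.array(b,float).reshape(2,1))[:,0]
    return X[:3]/X[3]
def ray(n,px):
    m=camera_model(n);K=np.array(m["K"]);T=np.array(m["world_to_cam"]);R=T[:3,:3]
    x=(np.array(px,float)-K[:2,2])/K[0,0]
    if n=="wrist":
        t=np.linalg.norm(x); d=np.r_[x/t*np.sin(t),np.cos(t)] if t>0 else np.array([0,0,1.])
    else: d=np.r_[x,1]
    return -R.T@T[:3,3],R.T@d
def onz(n,px,z):
    c,d=ray(n,px);return c+d*(z-c[2])/d[2]
def meet(rays):
    A=np.zeros((3,3));b=np.zeros(3)
    for c,d in rays:
        d=d/np.linalg.norm(d);M=np.eye(3)-np.outer(d,d);A+=M;b+=M@c
    return np.linalg.solve(A,b)
E
python3 - <<'E'
from h import *
np.set_printoptions(precision=4,suppress=True)
pts={'mill':((229,213),(204,231)),'jar':((283,266),(254,291)),'shk':((192,224),(181,211)),'tub':((333,352),(297,384)),
'r1':((278,243),(270,215)),'r2':((316,261),(299,243)),'r3':((352,281),(331,272)),'r4':((391,299),(366,307)),'endtop':((433,257),(405,294))}
for k,(a,b) in pts.items(): print(k,tri(a,b))
for k,p in {'r1':(270,215),'r2':(299,243),'r3':(331,272),'r4':(366,307)}.items(): print(k,onz('side',p,.079))
for k,z in (('mill',.206),('jar',.162),('shk',.146),('tub',.091)): print(k,onz('scene',pts[k][0],z)[:2],onz('side',pts[k][1],z)[:2])
E
```

```text
mill [0.4528 0.0877 0.1989]
jar [ 0.472  -0.0109  0.1488]
shk [0.4577 0.207  0.1365]
tub [ 0.4586 -0.1329  0.0805]
r1 [0.5998 0.169  0.0724]
r2 [0.6077 0.0799 0.0724]
r3 [0.6187 0.0033 0.0646]
r4 [ 0.6163 -0.0861  0.0747]
endtop [ 0.6324 -0.1417  0.1626]
r1 [0.5969 0.1635 0.079 ]
r2 [0.6024 0.0788 0.079 ]
r3 [ 0.6103 -0.0027  0.079 ]
r4 [ 0.6143 -0.0882  0.079 ]
mill [0.4448 0.0718] [0.4496 0.0836]
jar [ 0.4585 -0.0324] [ 0.4665 -0.0167]
shk [0.4482 0.1879] [0.4549 0.1983]
tub [ 0.4498 -0.1443] [ 0.4552 -0.1356]
```

>>> carry_out:
  increments:
    - [[0,0,-60],0,1]
    - [[0,0,-130],0.1,1]
    - [[-40,-30,-130],0.25,1]
    - [[-80,-65,-130],0.4,1]
    - [[-120,-97,-130],0.55,1]
    - [[-160,-130,-130],0.7,1]
    - [[-200,-160,-130],0.85,1]
    - [[-240,-194,-130],1.0,1]
    - [[-280,-226,-130],1.037,1]
    - [[-330,-270,-130],1.037,1]
    - [[-330,-270,-130],1.037,1]
    - [[-330,-270,-130],1.037,1]
    - [[-330,-270,-130],1.037,1]
    - [[-330,-270,-130],1.037,1]

```text
time: 1.55
position: [0.4203, 0.1028, 0.3544]
eef_rot: [0.682, 0.731, 0.0, -0.0]
contact_force: [-0.4, 0.7, 0.6]
finger_gap: 0.094
gripper_force: 0.0
```

```bash
python3 - <<'E'
from h import *
o=r.get_obs();print(o['position'],o['eef_rot'],o['time'],o['q'])
m=camera_model("wrist");np.save('wA.npy',np.array(m["world_to_cam"]))
cv2.imwrite("pics/wA.png",capture("wrist")[:,:,::-1])
E
```

```text
[0.42027889 0.10277457 0.35444442] [ 6.82216572e-01  7.31150095e-01  1.24679326e-04 -2.68362096e-04] 1.55 [ 1.08198281e-01 -1.62831485e-01  1.35652016e+00  6.12343664e-04
  1.94806570e+00  3.92075424e-02]
```

View pics/wA.png

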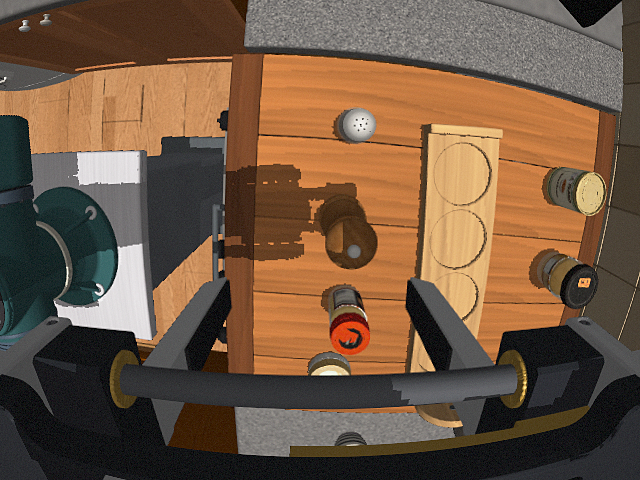

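The wrist view shows the shaker cap at (358,125), the mill knob at (353,252), the jar cap at (349,333), recesses at (462,173), (457,239) and (449,298), and the tub partly hidden at (331,365). I'll take a second view from further along -y.

>>> carry_out:
  increments:
    - [[-45,0,0],0,1]
    - [[-90,0,0],0,1]
    - [[-135,0,0],0,1]
    - [[-150,0,0],0,1]
    - [[-150,0,0],0,1]
    - [[-150,0,0],0,1]
    - [[-150,0,0],0,1]

```text
time: 2.3
position: [0.4308, -0.0461, 0.3547]
eef_rot: [0.682, 0.732, 0.0, 0.0]
contact_force: [-0.2, -0.0, 0.2]
finger_gap: 0.0937
gripper_force: 0.0
```

```bash
python3 - <<'E'
from h import *
o=r.get_obs();print(o['position'])
m=camera_model("wrist");np.save('wB.npy',np.array(m["world_to_cam"]))
cv2.imwrite("pics/wB.png",capture("wrist")[:,:,::-1])
E
```

```text
[ 0.43080424 -0.04609809  0.354703  ]
```

View pics/wB.png

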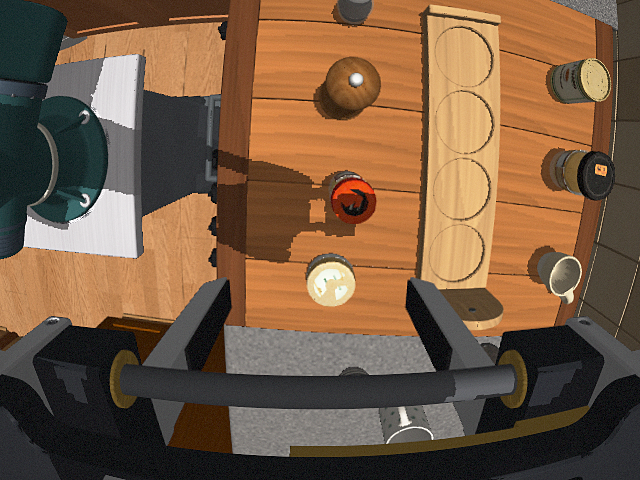

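The second view shows the knob at (356,79), the jar cap at (354,200), the tub lid at (330,283), and recesses at (464,56), (464,122), (462,188) and (453,252). The tall end board is at (473,308). Next I'll refine these with masks and intersect the rays.

```bash
cat >> h.py <<'E'
def wray(T,px):
    K=np.array(camera_model("wrist")["K"]);x=(np.array(px,float)-K[:2,2])/K[0,0];t=np.linalg.norm(x)
    return -T[:3,:3].T@T[:3,3],T[:3,:3].T@np.r_[x/t*np.sin(t),np.cos(t)]
def blob(im,c,lo,hi,R):
    "hull-ellipse centre of the HSV blob within R of pixel c"
    m=cv2.inRange(cv2.cvtColor(im,cv2.COLOR_BGR2HSV),lo,hi);d=np.zeros_like(m);cv2.circle(d,tuple(map(int,c)),R,255,-1)
    m=cv2.morphologyEx(m&d,cv2.MORPH_OPEN,np.ones((3,3)))
    k=max(cv2.findContours(m,cv2.RETR_EXTERNAL,cv2.CHAIN_APPROX_NONE)[0],key=cv2.contourArea)
    return cv2.fitEllipse(cv2.convexHull(k))
def ring(im,c,r0,r1):
    "ellipse through the edges in an annulus"
    e=cv2.Canny(cv2.GaussianBlur(im,(3,3),0),20,60);d=np.zeros_like(e)
    cv2.circle(d,c,r1,255,-1);cv2.circle(d,c,r0,0,-1)
    return cv2.fitEllipseAMS(cv2.findNonZero(e&d))
E
python3 - <<'E'
from h import *
np.set_printoptions(precision=4,suppress=True)
I={k:cv2.imread(f"pics/{k}.png") for k in("wA","wB","scene0","side0")}
T={k:np.load(k+".npy") for k in("wA","wB")}
f=lambda e:(np.round(e[0],1),np.round(e[1],1))
def rr(k,p): return wray(T[k],p) if k in T else ray(k[:-1],p)
res={}
for k,c in (("wA",[(462,173),(457,239)]),("wB",[(464,56),(464,122),(462,188),(453,252)])):
    for i,p in enumerate(c):
        e=ring(I[k],p,24,36);print(k,'rec',i,f(e));res.setdefault(i,[]).append(rr(k,e[0]))
for i in res:
    print(i, meet(res[i]) if len(res[i])>1 else '', *[c+d*(.079-c[2])/d[2] for c,d in res[i]])
red=((0,170,120),(12,255,255))
def obj(n,ps): 
    R=[rr(k,p) for k,p in ps]; X=meet(R);print(n,X,[round(float(np.linalg.norm(np.cross(X-c,d/np.linalg.norm(d)))*1000),1) for c,d in R])
A=blob(I['wA'],(350,336),*red,28);B=blob(I['wB'],(354,200),*red,28);print(f(A),f(B));obj('jar',[('wA',A[0]),('wB',B[0])])
obj('millknob',[('wA',(353,252)),('wB',(356,79)),('scene0',(229,213)),('side0',(204,231))])
obj('millknob w',[('wA',(353,252)),('wB',(356,79))])
wh=((15,20,170),(35,150,255))
L=blob(I['wB'],(330,283),(12,0,150),(40,140,255),30);print(f(L))
obj('tub',[('wB',L[0]),('scene0',(333,352)),('side0',(297,384))]);c,d=rr('wB',L[0]);print(c+d*(.091-c[2])/d[2])
obj('shk',[('wA',(360,124)),('scene0',(192,224)),('side0',(181,211))]);c,d=rr('wA',(360,124));print(c+d*(.144-c[2])/d[2])
V=[]
for k,x0,y0,w,h in(("scene0",150,190,220,200),("side0",150,190,190,230)):
    V.append(cv2.resize(I[k][y0:y0+h,x0:x0+w],(400,int(400*h/w))))
cv2.imwrite('pics/c1.png',cv2.hconcat([cv2.copyMakeBorder(v,0,500-v.shape[0],0,0,0) for v in V]))
E
```

```text
wA rec 0 (array([461.7, 174. ]), array([60.3, 62.4]))
wA rec 1 (array([456.7, 238.6]), array([60. , 63.1]))
wB rec 0 (array([463.8,  56.9]), array([57.2, 64. ]))
wB rec 1 (array([463.5, 121.8]), array([58.7, 64.1]))
wB rec 2 (array([461.2, 188.4]), array([61. , 62.8]))
wB rec 3 (array([453.3, 251.4]), array([59.2, 62. ]))
0 [0.596  0.1586 0.0718] [0.5928 0.1589 0.079 ] [0.5934 0.1566 0.079 ]
1 [0.6013 0.0753 0.0725] [0.5984 0.0769 0.079 ] [0.5987 0.0747 0.079 ]
2  [ 0.6053 -0.0077  0.079 ]
3  [ 0.6076 -0.0891  0.079 ]
(array([350.1, 337.8]), array([33.8, 40.4])) (array([353.2, 192.3]), array([25. , 39.8]))
jar [ 0.4604 -0.0116  0.1807] [0.5, 0.5]
millknob [0.4522 0.0872 0.1997] [0.6, 0.6, 2.1, 1.9]
millknob w [0.4519 0.0874 0.202 ] [0.3, 0.3]
(array([330.7, 283.8]), array([44.9, 48.8]))
tub [ 0.4542 -0.1377  0.0879] [1.8, 2.5, 3.4]
[ 0.4526 -0.1377  0.091 ]
shk [0.4553 0.202  0.1401] [0.9, 1.3, 1.8]
[0.4542 0.2013 0.144 ]
```

View pics/c1.png

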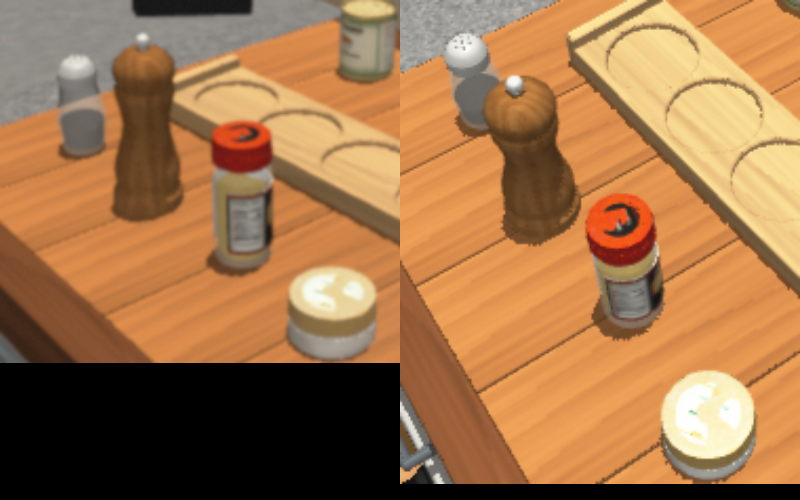

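The enlarged crop gives better cap centres:
- jar: scene (283.7,264.8), side (255,296.4)
- tub: scene (333.2,350.6), side (297.3,387)

The red blob in wB was cut short (25 px minor axis), so I'll redo the jar using the cap centre at (354,200).

```bash
python3 - <<'E'
from h import *
np.set_printoptions(precision=4,suppress=True)
T={k:np.load(k+".npy") for k in("wA","wB")}
def rr(k,p): return wray(T[k],p) if k in T else ray(k,p)
def obj(n,ps): 
    R=[rr(k,p) for k,p in ps]; X=meet(R);print(n,X,[round(float(np.linalg.norm(np.cross(X-c,d/np.linalg.norm(d)))*1000),1) for c,d in R])
obj('jar',[('wA',(350,337)),('wB',(354.5,200.5)),('scene',(283.7,264.8)),('side',(255,296.4))])
obj('jarw',[('wA',(350,337)),('wB',(354.5,200.5))])
obj('tub',[('wB',(330.7,283.2)),('scene',(333.2,350.6)),('side',(297.3,387))])
E
```

```text
jar [ 0.4644 -0.0234  0.1581] [0.7, 0.8, 1.6, 0.7]
jarw [ 0.4637 -0.0221  0.1609] [0.2, 0.2]
tub [ 0.4537 -0.1386  0.088 ] [1.1, 1.2, 0.4]
```

>>> carry_out:
  increments:
    - [[45,10,30],0,1]
    - [[90,20,60],0,1]
    - [[131,31,80],0,1]
    - [[131,31,100],0,1]
    - [[131,31,125],0,1]
    - [[131,31,150],0,1]
    - [[131,31,170],0,1]
    - [[131,31,178],0,1]
    - [[131,31,178],0,1]
    - [[131,31,178],0,1]
    - [[131,31,178],0,1]

```text
time: 3.45
position: [0.4537, 0.0853, 0.1781]
eef_rot: [0.683, 0.731, 0.001, 0.001]
contact_force: [0.4, 0.2, 0.1]
finger_gap: 0.0942
gripper_force: 0.0
```

>>> carry_out:
  increments:
    - [[0,0,0],0,-1]
    - [[0,0,0],0,-1]
    - [[0,0,0],0,-1]
    - [[0,0,0],0,-1]
    - [[0,0,0],0,-1]
    - [[0,0,0],0,-1]
    - [[0,0,0],0,-1]
    - [[0,0,0],0,-1]
  grip_force: 25

```text
time: 4.25
position: [0.4527, 0.0851, 0.1764]
eef_rot: [0.683, 0.731, -0.0, -0.0]
contact_force: [-0.7, -0.4, 0.5]
finger_gap: 0.0474
gripper_force: 24.8
```

>>> carry_out:
  increments:
    - [[0,0,-10],0,-1]
    - [[0,0,-35],0,-1]
    - [[0,0,-70],0,-1]
    - [[0,0,-105],0,-1]
    - [[0,0,-130],0,-1]
    - [[-15,12,-138],0,-1]
    - [[-40,31,-138],0,-1]
    - [[-70,54,-138],0,-1]
    - [[-100,77,-138],0,-1]
    - [[-130,100,-138],0,-1]
    - [[-160,123,-138],0,-1]
    - [[-180,138,-138],0,-1]
    - [[-189,144,-138],0,-1]
    - [[-189,144,-138],0,-1]
    - [[-189,144,-125],0,-1]
    - [[-189,144,-95],0,-1]
    - [[-189,144,-65],0,-1]
    - [[-189,144,-45],0,-1]
    - [[-189,144,-45],0,-1]
    - [[-189,144,-45],0,-1]

```text
time: 6.25
position: [0.6087, -0.0925, 0.2218]
eef_rot: [0.682, 0.731, 0.0, -0.0]
contact_force: [-0.5, -0.7, -1.4]
finger_gap: 0.0469
gripper_force: 24.7
```

```bash
python3 - <<'E'
from h import *
print(r.get_obs()['position'])
a=capture("scene")[:,:,::-1];b=capture("side")[:,:,::-1]
cv2.imwrite('pics/d1.png',cv2.hconcat([cv2.resize(a[150:400,240:490],(400,400)),cv2.resize(b[150:400,240:490],(400,400))]))
E
```

```text
[ 0.60868964 -0.09252325  0.22176199]
```

View pics/d1.png

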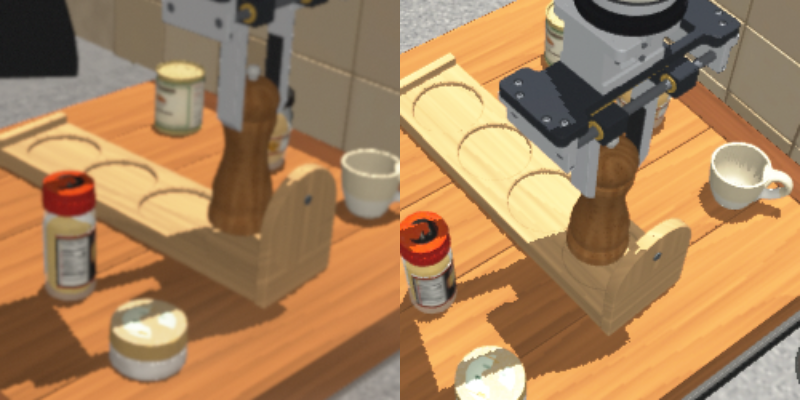

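The mill hangs upright above the last recess beside the tall board: side crop (600,225), with the recess rim showing beneath it. The other things are where they were. I'm lowering it.

>>> carry_out:
  increments:
    - [[0,0,8],0,-1]
    - [[0,0,16],0,-1]
    - [[0,0,22],0,-1]
    - [[0,0,25],0,-1]
    - [[0,0,27],0,-1]
    - [[0,0,28],0,-1]
    - [[0,0,28],0,-1]
    - [[0,0,28],0,-1]

```text
time: 7.15
position: [0.6095, -0.0937, 0.1937]
eef_rot: [0.683, 0.731, 0.0, 0.0]
contact_force: [0.9, 0.0, -1.5]
finger_gap: 0.0468
gripper_force: 24.7
```

>>> carry_out:
  increments:
    - [[0,0,1],0,-1]
    - [[0,0,2],0,-1]
    - [[0,0,2],0,-1]

```text
time: 7.45
position: [0.6097, -0.0938, 0.1935]
eef_rot: [0.683, 0.731, 0.001, 0.001]
contact_force: [-1.1, -0.5, 4.4]
finger_gap: 0.0474
gripper_force: 24.9
```

>>> carry_out:
  increments:
    - [[0,0,0],0,1]
    - [[0,0,0],0,1]
    - [[0,0,0],0,1]
    - [[0,0,0],0,1]
    - [[0,0,-5],0,1]
    - [[0,0,-30],0,1]
    - [[0,0,-75],0,1]
    - [[0,0,-90],0,1]
    - [[20,-35,-90],0,1]
    - [[50,-85,-90],0,1]
    - [[75,-128,-80],0,1]
    - [[82,-140,-60],0,1]
    - [[82,-140,-40],0,1]
    - [[82,-140,-10],0,1]
    - [[82,-140,20],0,1]
    - [[82,-140,50],0,1]
    - [[82,-140,68],0,1]
    - [[82,-140,68],0,1]
    - [[82,-140,68],0,1]

```text
time: 9.35
position: [0.4644, -0.0214, 0.1241]
eef_rot: [0.683, 0.731, 0.0, 0.0]
contact_force: [0.4, 0.7, 0.9]
finger_gap: 0.094
gripper_force: 0.0
```

>>> carry_out:
  increments:
    - [[0,0,0],0,-1]
    - [[0,0,0],0,-1]
    - [[0,0,0],0,-1]
    - [[0,0,0],0,-1]
    - [[0,0,0],0,-1]
    - [[0,0,0],0,-1]
    - [[0,0,0],0,-1]
    - [[0,0,0],0,-1]
  grip_force: 25

```text
time: 10.15
position: [0.4641, -0.0214, 0.1235]
eef_rot: [0.683, 0.731, 0.0, -0.0]
contact_force: [-0.4, 0.1, 0.3]
finger_gap: 0.044
gripper_force: 25.0
```

```bash
python3 - <<'E'
from h import *
print(r.get_obs()['position'])
a=capture("scene")[:,:,::-1];b=capture("side")[:,:,::-1]
cv2.imwrite('pics/d2.png',cv2.hconcat([cv2.resize(a[150:400,200:450],(400,400)),cv2.resize(b[150:400,190:440],(400,400))]))
E
```

```text
[ 0.46406263 -0.02135278  0.12349395]
```

View pics/d2.png

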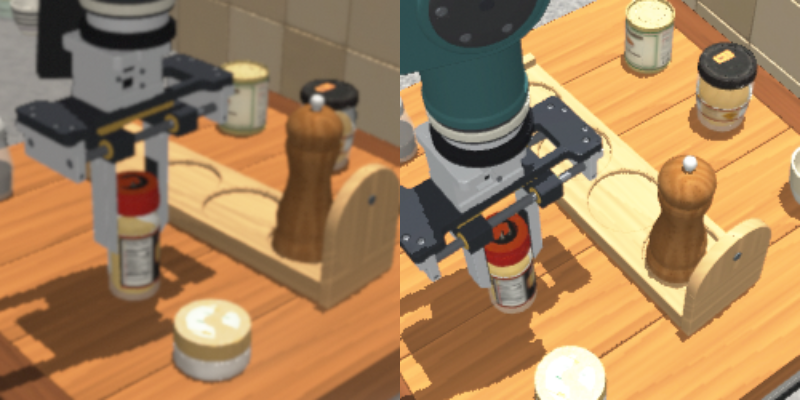

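The mill stands upright at side crop (682,220), in the recess next to the tall board. The spice jar is between the fingers at scene crop (135,235).

>>> carry_out:
  increments:
    - [[0,0,-10],0,-1]
    - [[0,0,-35],0,-1]
    - [[0,0,-60],0,-1]
    - [[0,10,-70],0,-1]
    - [[1,35,-70],0,-1]
    - [[2,65,-70],0,-1]
    - [[3,95,-70],0,-1]
    - [[4,120,-70],0,-1]
    - [[4,135,-70],0,-1]
    - [[4,141,-70],0,-1]
    - [[4,141,-70],0,-1]
    - [[4,141,-60],0,-1]
    - [[4,141,-42],0,-1]
    - [[4,141,-30],0,-1]
    - [[4,141,-24],0,-1]
    - [[4,141,-20],0,-1]
    - [[4,141,-17],0,-1]
    - [[4,141,-15],0,-1]
    - [[4,141,-15],0,-1]
    - [[4,141,-15],0,-1]

```text
time: 12.25
position: [0.6045, -0.0078, 0.1405]
eef_rot: [0.683, 0.731, 0.0, 0.0]
contact_force: [-3.0, 0.1, 6.7]
finger_gap: 0.0439
gripper_force: 25.0
```

>>> carry_out:
  increments:
    - [[4,0,0],0,1]
    - [[0,0,0],0,1]
    - [[0,0,0],0,1]
    - [[0,0,-3],0,1]
    - [[0,0,-30],0,1]
    - [[0,0,-70],0,1]
    - [[0,0,-80],0,1]
    - [[30,-18,-80],0,1]
    - [[70,-43,-80],0,1]
    - [[110,-68,-80],0,1]
    - [[150,-92,-80],0,1]
    - [[190,-117,-80],0,1]
    - [[219,-135,-70],0,1]
    - [[219,-135,-50],0,1]
    - [[219,-135,-20],0,1]
    - [[219,-135,10],0,1]
    - [[219,-135,28],0,1]
    - [[219,-135,34],0,1]
    - [[219,-135,34],0,1]
    - [[219,-135,34],0,1]

```text
time: 14.25
position: [0.4557, 0.2017, 0.1055]
eef_rot: [0.683, 0.731, 0.001, 0.0]
contact_force: [-0.1, -0.3, 0.0]
finger_gap: 0.094
gripper_force: 0.0
```

>>> carry_out:
  increments:
    - [[0,0,0],0,-1]
    - [[0,0,0],0,-1]
    - [[0,0,0],0,-1]
    - [[0,0,0],0,-1]
    - [[0,0,0],0,-1]
    - [[0,0,0],0,-1]
    - [[0,0,0],0,-1]
    - [[0,0,0],0,-1]
  grip_force: 20

```text
time: 15.05
position: [0.4552, 0.2016, 0.1046]
eef_rot: [0.683, 0.731, 0.0, 0.0]
contact_force: [1.0, -0.1, 0.3]
finger_gap: 0.0409
gripper_force: 20.0
```

```bash
python3 - <<'E'
from h import *
print(r.get_obs()['position'])
a=capture("scene")[:,:,::-1];b=capture("side")[:,:,::-1]
cv2.imwrite('pics/d3.png',cv2.hconcat([cv2.resize(a[150:400,170:420],(400,400)),cv2.resize(b[130:380,160:410],(400,400))]))
E
```

```text
[0.45519507 0.20156117 0.10459878]
```

View pics/d3.png

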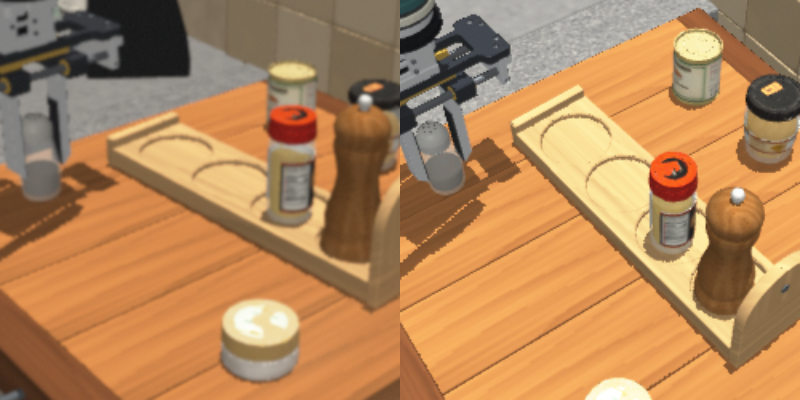

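The jar stands upright in recess 3, at side crop (670,205). The shaker is between the fingers at side crop (440,160).

>>> carry_out:
  increments:
    - [[0,0,-10],0,-1]
    - [[0,0,-35],0,-1]
    - [[0,0,-60],0,-1]
    - [[-10,10,-70],0,-1]
    - [[-30,30,-70],0,-1]
    - [[-60,60,-70],0,-1]
    - [[-90,90,-70],0,-1]
    - [[-115,115,-70],0,-1]
    - [[-130,130,-70],0,-1]
    - [[-135,135,-70],0,-1]
    - [[-135,135,-70],0,-1]
    - [[-135,135,-60],0,-1]
    - [[-135,135,-42],0,-1]
    - [[-135,135,-30],0,-1]
    - [[-135,135,-24],0,-1]
    - [[-135,135,-20],0,-1]
    - [[-135,135,-17],0,-1]
    - [[-135,135,-15],0,-1]
    - [[-135,135,-15],0,-1]
    - [[-135,135,-15],0,-1]

```text
time: 17.15
position: [0.5988, 0.076, 0.1215]
eef_rot: [0.683, 0.731, 0.0, 0.0]
contact_force: [-4.2, -0.3, 5.9]
finger_gap: 0.0415
gripper_force: 20.2
```

>>> carry_out:
  increments:
    - [[0,0,0],0,1]
    - [[0,0,0],0,1]
    - [[0,0,0],0,1]
    - [[0,0,-3],0,1]
    - [[0,0,-30],0,1]
    - [[0,0,-75],0,1]
    - [[0,-20,-100],0,1]
    - [[0,-65,-110],0,1]
    - [[-20,-105,-110],0,1]
    - [[-60,-130,-110],0,1]
    - [[-105,-150,-110],0,1]
    - [[-150,-160,-110],0,1]
    - [[-190,-160,-90],0,1]
    - [[-203,-160,-60],0,1]
    - [[-203,-160,-30],0,1]
    - [[-203,-160,0],0,1]
    - [[-203,-160,25],0,1]
    - [[-203,-160,36],0,1]
    - [[-203,-160,36],0,1]
    - [[-203,-160,36],0,1]

```text
time: 19.15
position: [0.4538, -0.1376, 0.0846]
eef_rot: [0.683, 0.731, 0.0, 0.001]
contact_force: [0.4, -0.2, 0.6]
finger_gap: 0.094
gripper_force: 0.0
```

>>> carry_out:
  increments:
    - [[0,0,0],0,-1]
    - [[0,0,0],0,-1]
    - [[0,0,0],0,-1]
    - [[0,0,0],0,-1]
    - [[0,0,0],0,-1]
    - [[0,0,0],0,-1]
    - [[0,0,0],0,-1]
    - [[0,0,0],0,-1]
  grip_force: 20

```text
time: 19.95
position: [0.4532, -0.1374, 0.0839]
eef_rot: [0.683, 0.731, 0.0, 0.0]
contact_force: [0.0, 0.7, 2.4]
finger_gap: 0.0614
gripper_force: 20.0
```

```bash
python3 - <<'E'
from h import *
print(r.get_obs()['position'])
a=capture("scene")[:,:,::-1];b=capture("side")[:,:,::-1]
cv2.imwrite('pics/d4.png',cv2.hconcat([cv2.resize(a[170:420,200:450],(400,400)),cv2.resize(b[180:430,200:450],(400,400))]))
E
```

```text
[ 0.45315535 -0.13743182  0.08385351]
```

View pics/d4.png

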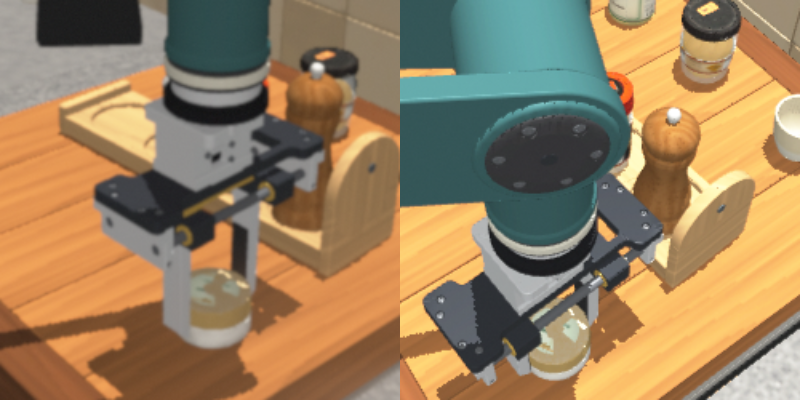

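The tub is held level between the fingers at scene crop (210,305), and the mill is undisturbed.

>>> carry_out:
  increments:
    - [[0,0,-10],0,-1]
    - [[0,0,-40],0,-1]
    - [[0,0,-80],0,-1]
    - [[20,0,-115],0,-1]
    - [[60,5,-120],0,-1]
    - [[100,10,-120],0,-1]
    - [[140,25,-120],0,-1]
    - [[180,50,-120],0,-1]
    - [[220,85,-120],0,-1]
    - [[255,120,-120],0,-1]
    - [[280,150,-120],0,-1]
    - [[286,162,-110],0,-1]
    - [[286,162,-90],0,-1]
    - [[286,162,-65],0,-1]
    - [[286,162,-45],0,-1]
    - [[286,162,-40],0,-1]
    - [[286,162,-40],0,-1]

```text
time: 21.75
position: [0.5944, 0.1588, 0.1223]
eef_rot: [0.683, 0.731, -0.001, -0.001]
contact_force: [-0.0, -0.4, -0.9]
finger_gap: 0.061
gripper_force: 20.0
```

```bash
python3 - <<'E'
from h import *
print(r.get_obs()['position'])
a=capture("scene")[:,:,::-1];b=capture("side")[:,:,::-1]
cv2.imwrite('pics/d5.png',cv2.hconcat([cv2.resize(a[150:400,190:440],(400,400)),cv2.resize(b[130:380,190:440],(400,400))]))
E
```

```text
[0.59443758 0.15883627 0.12233838]
```

View pics/d5.png

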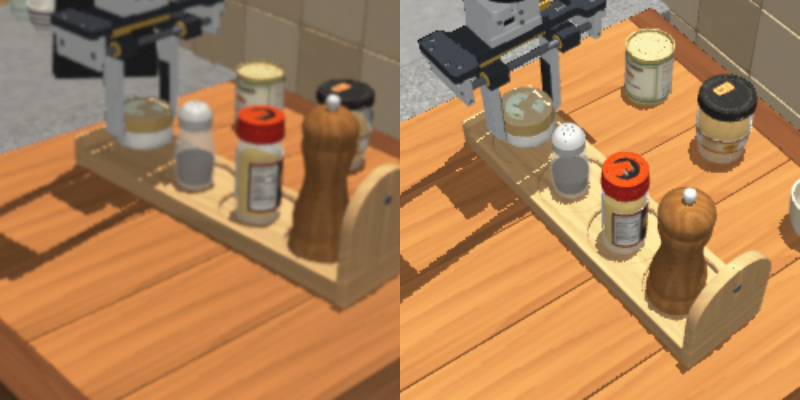

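The tub hangs just above the last recess at the low end: scene crop (148,120). The shaker, jar and mill stand upright in theirs.

>>> carry_out:
  increments:
    - [[0,0,6],0,-1]
    - [[0,0,12],0,-1]
    - [[0,0,16],0,-1]
    - [[0,0,19],0,-1]
    - [[0,0,21],0,-1]
    - [[0,0,22],0,-1]
    - [[0,0,22],0,-1]
    - [[0,0,22],0,-1]

```text
time: 22.65
position: [0.5953, 0.159, 0.1017]
eef_rot: [0.683, 0.731, 0.0, 0.0]
contact_force: [0.5, 0.0, -0.8]
finger_gap: 0.0605
gripper_force: 20.0
```

>>> carry_out:
  increments:
    - [[0,0,2],0,-1]
    - [[0,0,3],0,-1]
    - [[0,0,3],0,-1]

```text
time: 22.95
position: [0.5956, 0.1591, 0.1008]
eef_rot: [0.683, 0.731, 0.001, 0.001]
contact_force: [-2.2, -0.2, 6.4]
finger_gap: 0.0611
gripper_force: 20.0
```

>>> carry_out:
  increments:
    - [[0,0,0],0,1]
    - [[0,0,0],0,1]
    - [[0,0,0],0,1]
    - [[0,0,0],0,1]
    - [[0,0,-10],0,1]
    - [[0,0,-50],0,1]
    - [[0,0,-100],0,1]
    - [[0,0,-150],0,1]
    - [[0,-40,-190],0,1]
    - [[-20,-85,-220],0,1]
    - [[-60,-130,-250],0,1]
    - [[-100,-149,-250],0,1]
    - [[-140,-149,-250],0,1]
    - [[-160,-149,-250],0,1]
    - [[-160,-149,-250],0,1]
    - [[-160,-149,-250],0,1]

```text
time: 24.55
position: [0.4573, -0.0109, 0.3489]
eef_rot: [0.683, 0.73, 0.001, 0.0]
contact_force: [0.7, 0.4, -0.7]
finger_gap: 0.0942
gripper_force: 0.0
```

```bash
python3 - <<'E'
from h import *
print(r.get_obs()['position'])
w=capture("wrist")[:,:,::-1];b=capture("side")[:,:,::-1]
cv2.imwrite('pics/d6.png',cv2.hconcat([cv2.resize(w[0:330,290:620],(400,400)),cv2.resize(b[130:380,200:450],(400,400))]))
E
```

```text
[ 0.4573386  -0.01087978  0.34892721]
```

View pics/d6.png

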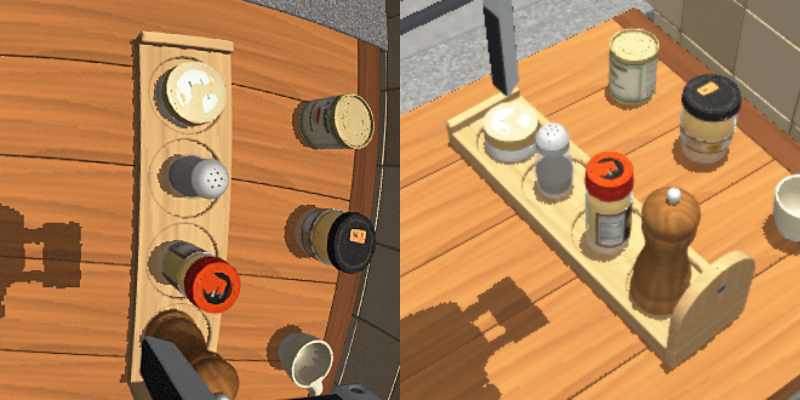

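All four stand upright within their recesses. The wrist crop shows the tub at (193,92), the shaker at (190,178) and the jar foot at (185,260), with the mill partly behind a finger at (175,335). The bystanders are where they were. Each piece met the floor at the expected height, 17 mm above the board.

```bash
python3 -c "
from station import r
print(r.sign_off())"
```

```text
the job is handed in; nothing more can be done
None
```

The job is handed in: mill, spice jar, shaker and tub stand upright in their recesses, tallest at the tall end board down to the tub at the low end, with the squat jar, tin and cup untouched, in about 25 s of the 99 s allowed.

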